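Index the mould and hold the inspection mirror on its registration dot

ROBOT

A 7-joint arm with a two-finger parallel gripper is mounted at the origin on the work surface. World frame = base frame: x ahead of the robot, y to its left, z up, the work surface at z = 0. Lengths are in mm, angles in rad, forces in N, time in s.
With the tool pointing down it reaches from about 400 to 875 mm from the base axis. Payload 4.4 kg.
Tool frame: the origin (TCP) lies at the very end of the fingers, on their centre line; the grasp point (between the pads) lies 19 mm behind it; y points along the fingers, z is the direction in which the jaws open and shut, and the axes are right-handed (so a half turn about y gives the same grasp; the last joint's range is limited). The gripper opens to 85 mm and grips with 20 to 120 N. Pads are 22 mm wide; open, the fingers measure 114 mm over their backs; the gripper's body (76 mm by 85 mm) begins 54 mm behind the grasp point. The pads swing forward as they close: fully open they stand 13 mm farther back than shut.
Start: joints at [-1.375, 0.628, 0.038, 1.517, -0.027, 0.996, -0.02], TCP at [168.208, 627.873, 231.313] pointing down, gripper open.
Joint ranges: [-3.06, 3.06], [-0.37, 2.12], [-1.25, 1.32], [0.18, 2.47], [-1.1, 4.24], [0.23, 1.98], [-2.94, 2.94]. Speed limits (rad/s): [2.57, 2.57, 3.14, 3.14, 3.14, 3.14, 3.14].

INTERFACE

Orientations are given as [roll, pitch, yaw] about the fixed x, y, z axes, in that order (R = Rz(yaw) Ry(pitch) Rx(roll)).
In Python, from cell import read_state, get_image, finish_job gives the robot as it stands. The module is installed in compiled form; this text tells all that it offers.
- The arm moves only by the tool servo_tool, never from a script. Its argument "increments" is a list of rows, each an object of numbers: "dx", "dy", "dz": the shift along the world's x, y, z in cm; "ax", "ay", "az": the turn, a rotation vector about the world's x, y, z in rad; "claw": the closure, from -1 (fully open) to 1 (shut). A call has 1 to 8 rows; each row is the pose to reach, as a shift and turn from the pose commanded when the call began; what a row does not reach only later rows make up. A row lasts 1/12 s, in which the tool goes at most 41.7 mm and 7.16 degrees, less where a joint would pass 70% of its speed; a pose out of reach is approached as far as the arm can. A call with a gripper value outside its range is refused whole. The fingers move at their own pace and stop on an object; the grip force is fixed at half the most. Time passes only in rows, so rows that repeat a pose let the fingers close. It gives the time, the measured TCP pose, the force and the opening at its end, in the units of the state.
- read_state(): the state, without advancing time (a new reading comes with each control period).
- get_image(name): name is "side" or "top"; returns a dict with "color" (420x560x3 uint8, red, green, blue), "fov_y" (degrees; the focal length in pixels is half the picture's height over the tangent of half this angle, whatever the lens; pixels are square), "cx", "cy" (the principal point, pixels), "R" (3x3) and "t" (3): a world point X has camera coordinates R X + t. Camera axes: x right, y down, z forward; pixel columns grow to the right and rows downward; lengths in mm; the calibration is good to about 2 mm. A picture is of the moment at which its call begins. There is no depth.
- finish_job(): hands the job in, once; it reports no verdict.
The state is a dict: "clock": time; "qpos": joint angles; "qd": joint speeds; "tau": joint torques, N m; "eef_pos": TCP position; "tool_rot": TCP orientation; "force": force on the tool from outside, world axes, zero at the start; "torque": the same for the moment, N m; "width": finger opening in mm.
Only numpy, scipy, OpenCV 4.12 (cv2) and the standard library are available. Lean on these libraries where they do the work, as an engineer would, in place of code of your own. Each camera call takes 0.05 s, during which the arm holds its last target.

TASK

By its black peg, turn the turntable counter-clockwise (seen from above) until it clicks into its detent, where the yellow line on the wheel points at the plunger block. Then swing the sprung mirror by its orange post until the bench camera sees the red dot on the mint-green mould in the middle of the mirror, and finish while still holding the mirror at that angle, because it springs back when let go. Leave the cup, jar and can where they are.

Things in the scene. Friction and masses are not known exactly. Their poses are not given: they have to be found in the camera images.
- turntable (a joint): Wheel angle in rad about its upright axis, growing counter-clockwise from above, -0.15 to 1.75. Its only detent is at 1.40: a sprung ball in the plunger block drops between two pins on the rim; about 7 N at the peg takes it in or out. Let go within 0.04 rad it is drawn in; 0.05 to 0.12 rad away it is pushed out; elsewhere it stays where left. It starts 0.95 to 1.4 rad short of the detent.
- table_axis (a point): Centre of the turntable wheel on its upper face, 48 mm above the bench: a light wooden disc, 264 mm in diameter, on a low dark steel foot. A mint-green mould (up to 94 mm in diameter, top 171 mm above the bench) is fixed to its middle. A 50 mm yellow line on the wheel runs outwards to the rim pins; the grey plunger block with a black knob stands 168 mm from the axis, on the bench side nearer the mirror rig, 48 mm high. This frame does not turn with the wheel.
- peg (a point): Middle of the gripping length of the turntable's black upright peg, 90 mm above the bench; the peg is 16 mm in diameter, stands up from the wheel's face to 120 mm above the bench, 115 mm from the wheel's axis, opposite the red dot. It is fixed to the wheel.
- dot (a point): Centre of the red registration dot, 24 mm in diameter, on the upright side of the mint-green mould, 110 mm above the bench and 49.5 mm from the wheel's axis; its x axis points out of the mould. It turns with the wheel.
- mirror (a joint): Swivel angle of the mirror in rad about its upright axis, 0 to 1.4, growing counter-clockwise seen from above. 0 is its rest: a spring (0.15 N m per rad, 0.04 N m at rest) brings it back when let go. The needed angle lies between about 0.5 and 1.0.
- mirror_axis (a point): Point on the mirror's upright swivel axis at the middle of the mirror's face, 110 mm above the bench. The mirror is a flat upright pane 80 mm wide and 70 mm high in a black frame; the axis lies in its face. Steel foot 96 mm in diameter below, joined by an aluminium rail to the camera. The frame does not turn with the mirror.
- mirror_post (a point): Middle of the gripping length of the mirror's orange upright post, 128 mm above the bench: 14 mm in diameter, from 76 to 154 mm above the bench, 85 mm straight behind the mirror's face, on a flat dark arm whose top is 84 mm above the bench. It swings with the mirror. The post, the axis and the mirror's normal lie in one upright plane, so the mirror faces from the post towards the axis.
- lens (a point): Centre of the front of the bench camera's lens, 110 mm above the bench: small grey camera on a pillar, 240 mm from the mirror's axis and looking straight at it. It is fixed to the mirror's foot.
- sight_line (a point): Unseen helper frame on the mirror's axis, 110 mm above the bench. Its x axis is the level direction in which the camera's central line of sight leaves the mirror after reflection (so it turns twice as far as the mirror); y points left of it, z up. The camera sees the dot in the middle of the mirror when this line runs through the dot.
- mixing_cup: White plastic cup, 72 mm across, 80 mm high; origin under its base. Bystander.
- resin_jar: White jar with a yellow lid, 64 mm across, 85 mm high; origin under its base. Bystander.
- pigment_can: Blue can, 60 mm across, 75 mm high; origin under its base. Bystander.

How it is judged (in metres and radians):
On the way, in this order (a step that is already met when the one before it is completed fails the run):
1. the turntable rests in its detent, let go (value of joint turntable between 1.35 and 1.45 rad and velocity of joint turntable between -0.05 and 0.05 rad/s and contact force between the fingers and turntable below 0.1 N), for 0.2 s.
2. the camera sees the red dot in the middle of the mirror, the fingers on the mirror (y of dot in the frame of sight_line between -0.025 and 0.025 m and x of dot in the frame of sight_line above 0.1 m and contact force between the fingers and mirror above 0.3 N), for 0.2 s.
At the end, for the whole second after the job is handed in: The turntable is in its detent (joint 1.40 within 0.05 rad) and the fingers hold the mirror still (contact over 0.3 N, under 0.05 rad/s) so that the camera's reflected line of sight passes within 25 mm of the red dot's centre; cup, jar and can within 30 mm of where they stood (all of step 2 and value of joint turntable between 1.35 and 1.45 rad and velocity of joint mirror between -0.05 and 0.05 rad/s and distance of each of mixing_cup, resin_jar, pigment_can from where it was at the start of the episode below 0.03 m); the arm keeps its last pose, push and grip.
It fails at once if a bystander is pushed or knocked away (distance of any of mixing_cup, resin_jar, pigment_can from where it was at the start of the episode above 0.03 m).
It also fails if it takes over 48 s, if anything falls off the work surface, if the arm or the gripper's body presses on something with over 40 N, if the wrist force passes 120 N, or if a joint passes its speed limit or range.

## Working session

There is one attempt and no reset: what is moved stays moved. The work goes in short steps, Python scripts to look and compute and a tool call to move; the robot and the scene stay as the last step left them, time stands still between calls to the robot, and variables do not carry over. Pictures are saved under pics/ and viewed, and the job is handed in when it is done.

Besides the shell and the picture viewer there is one more tool, called by a JSON object that holds its "fn" and its "kwargs". servo_tool: Moves the arm, as the interface text tells. Its arguments: {"type":"object","properties":{"increments":{"type":"array","items":{"type":"object","properties":{"dx":{"type":"number"},"dy":{"type":"number"},"dz":{"type":"number"},"ax":{"type":"number"},"ay":{"type":"number"},"az":{"type":"number"},"claw":{"type":"number"}}}}},"required":["increments"]}

```bash
mkdir -p pics; python3 - <<'E'
from cell import *
import cv2,json,numpy as np
s=read_state();print(s)
for n in("side","top"):
    d=get_image(n);cv2.imwrite(f"pics/{n}0.png",d["color"][...,::-1])
    print(n,d["fov_y"],d["cx"],d["cy"],np.array(d["R"]).round(4).tolist(),d["t"], {k for k in d})
E
```

```text
{'clock': 0.0, 'qpos': array([-1.37478037,  0.62931435,  0.03842083,  1.51838231, -0.02699313,
        0.99629109, -0.02004138]), 'qd': array([-8.30427697e-04, -2.94960314e-04, -1.98209255e-05,  2.73167194e-03,
       -2.53849243e-04, -6.94995741e-04, -6.72774976e-04]), 'tau': array([ 5.87474879e-04, -5.63396323e+01,  1.22665778e+00, -1.93453735e+01,
        1.10939657e-02,  1.04704779e-02,  2.30735409e-06]), 'eef_pos': array([168.04246397, 627.25282024, 230.40471816]), 'tool_rot': array([-1.57267402e+00, -1.68440502e-05, -2.61836809e-01]), 'force': array([-0.24837156, -0.43788958, -0.49381813]), 'torque': array([-0.02813691, -0.00570845,  0.02752095]), 'width': 85.14400831489463}
side 55.635337783202935 283.4697230810581 215.4869572931725 [[-0.9509, -0.3088, -0.0198], [-0.1948, 0.6472, -0.737], [0.2403, -0.697, -0.6756]] [498.8976456  260.50477906 699.94109027] {'color', 'R', 't', 'cy', 'cx', 'fov_y'}
top 42.31087792861344 281.2910675301071 209.54603015204384 [[0.0128, -0.9998, 0.018], [-0.9913, -0.015, -0.1306], [0.1309, -0.0161, -0.9913]] [-106.42922907  578.01424224 1216.60641176] {'color', 'R', 't', 'cy', 'cx', 'fov_y'}
```

View pics/side0.png

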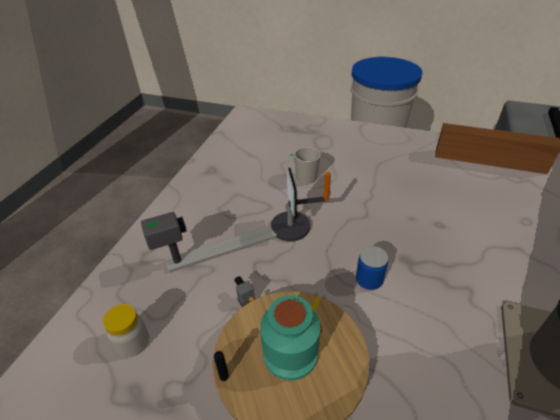

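View pics/top0.png

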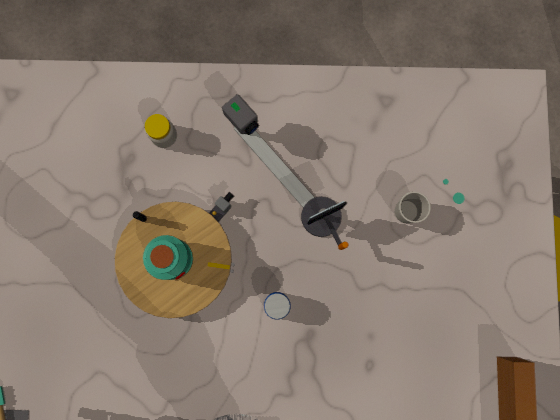

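```bash
cat > h.py <<'E'
import cv2,numpy as np
from cell import *
def cal(d):
    f=d["color"].shape[0]/2/np.tan(np.radians(d["fov_y"]/2))
    return f,d["cx"],d["cy"],np.array(d["R"]),np.array(d["t"])
def bp(d,u,v,z):
    f,cx,cy,R,t=cal(d); r=R.T@np.array([(u-cx)/f,(v-cy)/f,1]); c=-R.T@t
    return c+r*(z-c[2])/r[2]
def pj(d,X):
    f,cx,cy,R,t=cal(d); p=R@np.array(X,float)+t; return np.array([cx+f*p[0]/p[2],cy+f*p[1]/p[2]])
def crop(d,name,x0,y0,w,h,k=4):
    im=d["color"][y0:y0+h,x0:x0+w,::-1]
    cv2.imwrite("pics/"+name,cv2.resize(np.ascontiguousarray(im),None,fx=k,fy=k,interpolation=cv2.INTER_CUBIC))
E
python3 - <<'E'
from h import *
import pickle
t=get_image("top");s=get_image("side");pickle.dump((t,s),open("i0.pkl","wb"))
crop(t,"t1.png",105,180,140,145);crop(t,"t2.png",215,80,190,150);crop(s,"s1.png",200,220,180,150)
crop(s,"s2.png",130,130,220,150,3)
E
```

```text
(no output)
```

View pics/t1.png

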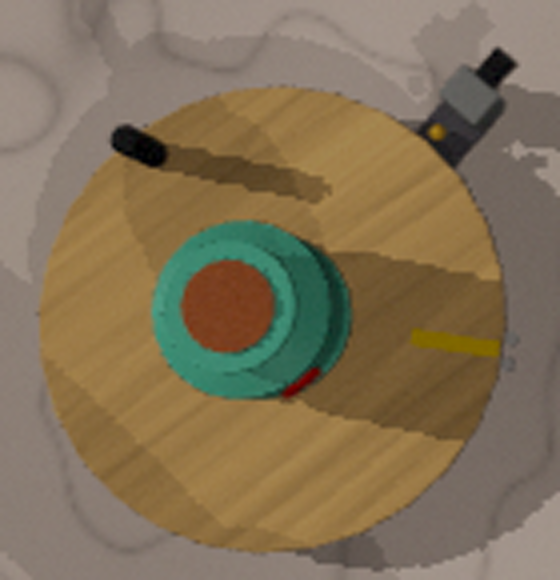

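View pics/t2.png

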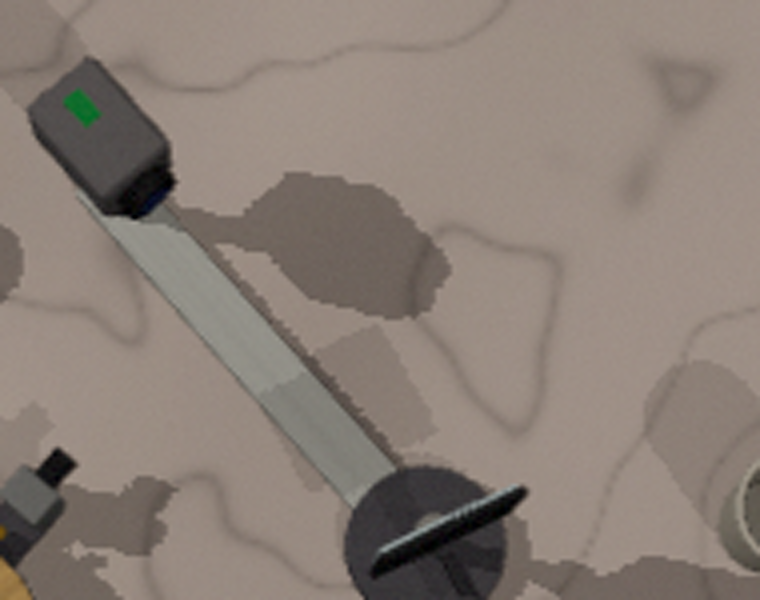

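View pics/s2.png

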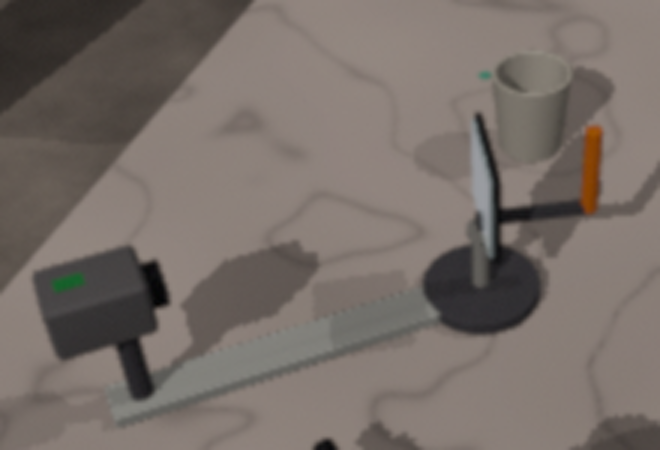

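```bash
python3 - <<'E'
from h import *
import pickle
t,s=pickle.load(open("i0.pkl","rb"))
crop(t,"t3.png",290,180,80,80,7)
c=bp(t,173.1,259.6,48);print("wheel",c)
for n,(u,v) in dict(L=(115,258),R=(231.2,258),T=(172,201.5),B=(172,317.8)).items(): print(n,np.linalg.norm(bp(t,u,v,48)-c))
# peg top at z=120, base z=48 ; crop t1
top=bp(t,105+126/4,180+139/4,120);print("pegtop",top,np.linalg.norm((top-c)[:2]))
ln=bp(t,105+497/4,180+348/4,48);ln2=bp(t,105+414/4,180+338/4,48)
a=lambda p:np.arctan2(p[1]-c[1],p[0]-c[0])
pl=bp(t,105+470/4,180+98/4,48)
print("pl",pl,np.linalg.norm((pl-c)[:2]),"ang plunger",a(pl),"line",a(ln),"peg",a(top),np.linalg.norm((ln-c)[:2]),np.linalg.norm((ln2-c)[:2]))
print("need",a(pl)-a(ln))
print("jar",bp(t,157,126,85),"can",bp(t,277,306,75),"cup",bp(t,414,207,80))
hs=cv2.cvtColor(t["color"],cv2.COLOR_RGB2HSV)
for nm,d in(("top",t),("side",s)):
    h=cv2.cvtColor(d["color"],cv2.COLOR_RGB2HSV);m=(h[...,0]<14)&(h[...,1]>200)&(h[...,2]>90)
    n,l,st,ce=cv2.connectedComponentsWithStats(m.astype(np.uint8))
    for i in range(1,n):
        if st[i,4]>8: print(nm,st[i],ce[i])
E
```

```text
wheel [460.39548557 144.96356052  48.        ]
L 130.85685918507744
R 131.17520810156356
T 132.87514891456948
B 129.33009876603043
pegtop [552.73719109 214.08775389 120.        ] 115.34792883760286
pl [587.87526077  36.87031995  48.        ] 167.13839098461756 ang plunger -0.703287967435131 line -1.6879164069333936 peg 0.6425850227295815 128.0432170904593 80.80235778936809
need 0.9846284394982626
jar [759.89211124 186.28892272  85.        ] can [361.03146386 -91.07624009  75.        ] cup [ 584.3058506  -396.01907178   80.        ]
top [176 273   8   6  11] [179.72727273 275.27272727]
```

View pics/t3.png

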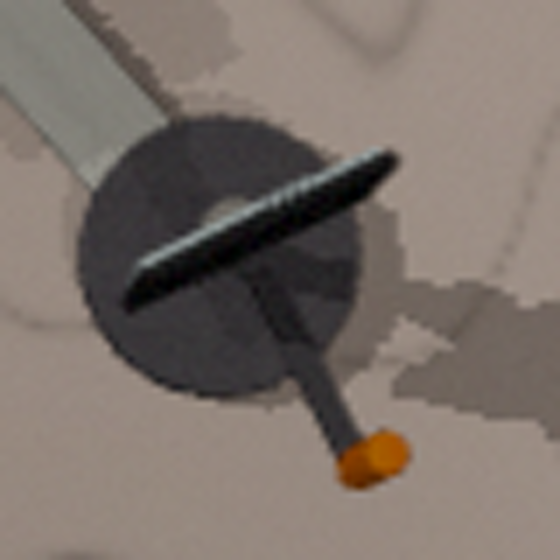

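View pics/s1.png

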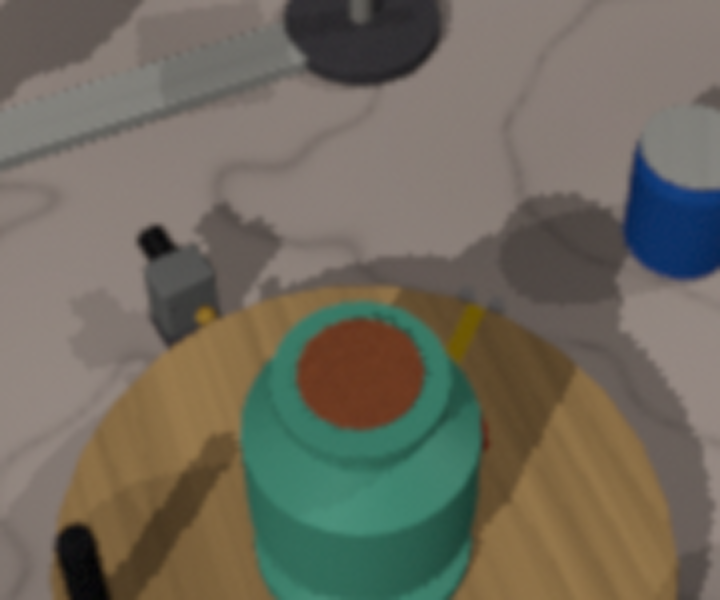

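```bash
python3 - <<'E'
from h import *
import pickle
t,s=pickle.load(open("i0.pkl","rb"))
P=lambda x,y,z:bp(t,290+x/7,180+y/7,z)
for z in(5,10,15):print("foot",z,P(218.5,256.5,z),np.linalg.norm(P(77,256,z)-P(360,256,z)))
for z in(145,149):
  a,b=P(128,285,z),P(392,158,z);print("mirror top",a,b,(a+b)/2,np.linalg.norm(a-b),np.degrees(np.arctan2(*(a-b)[1::-1])))
post=P(388,453,154);print("post",post, P(358,470,84))
# side view post: crop s2 k3 offset 130,130
S=lambda x,y,z:bp(s,130+x/3,130+y/3,z)
print("post side top",S(594,129,154),"bot",S(590,211,84))
print("foot side",S(481,286,10))
print("mirror side top corners",S(477,117,147),S(495,182,147))
T=lambda x,y,z:bp(t,215+x/4,80+y/4,z)
print("lens top",T(162,190,110),T(155,172,125),T(145,205,100)) 
a=T(78,195,6);b=T(357,510,6);a2=T(165,205,6);b2=T(400,465,6)
print("rail",a,b,a2,b2,np.degrees(np.arctan2(*(a-b)[1::-1])),np.degrees(np.arctan2(*(a2-b2)[1::-1])))
E
```

```text
foot 5 [ 568.34842543 -193.97033039    5.        ] 96.18826057300411
foot 10 [ 567.74916643 -193.5171557    10.        ] 95.81205617126689
foot 15 [ 567.14990743 -193.06398101   15.        ] 95.43585176952958
mirror top [ 542.50088237 -153.95976422  145.        ] [ 582.45786714 -233.91624598  145.        ] [ 562.47937475 -193.9380051   145.        ] 89.38456023169958 116.55286439693394
mirror top [ 542.05333834 -153.69322437  149.        ] [ 581.86992663 -233.36876382  149.        ] [ 561.96163248 -193.53099409  149.        ] 89.07049056480801 116.55286439693397
post [ 492.27320072 -231.23725712  154.        ] [ 491.54383711 -231.20504538   84.        ]
post side top [ 491.44394017 -222.53715445  154.        ] bot [ 488.38292027 -213.30584645   84.        ]
foot side [ 566.77490588 -183.87840302   10.        ]
mirror side top corners [ 580.53616181 -221.80825222  147.        ] [ 545.31124471 -151.62647358  147.        ]
lens top [753.19684924 -37.49105969 110.        ] [758.98192765 -33.97451113 125.        ] [747.26272157 -27.7960196  100.        ]
rail [779.13830467  16.79106881   6.        ] [ 589.51712952 -153.41909606    6.        ] [773.86008112 -35.88122148   6.        ] [ 616.98504613 -178.8834907     6.        ] 41.9121866177525 42.35130128816488
```

{"fn": "servo_tool", "kwargs": {"increments": [{"dx":2.5,"dy":-2.5,"dz":0.5,"az":-0.12},{"dx":5,"dy":-5,"dz":1,"az":-0.24},{"dx":7.5,"dy":-7.5,"dz":1,"az":-0.36},{"dx":10,"dy":-10,"dz":1,"az":-0.48},{"dx":12.5,"dy":-12.5,"dz":1,"az":-0.6},{"dx":15,"dy":-15,"dz":1,"az":-0.72},{"dx":17.5,"dy":-17.5,"dz":1,"az":-0.84},{"dx":20,"dy":-20,"dz":1,"az":-0.96}]}}

```text
invalid input at $.increments[0]: expected keys dx, dy, dz, ax, ay, az, claw
```

{"fn": "servo_tool", "kwargs": {"increments": [{"dx":2.5,"dy":-2.5,"dz":0.5,"ax":0,"ay":0,"az":-0.12,"claw":-1},{"dx":5,"dy":-5,"dz":1,"ax":0,"ay":0,"az":-0.24,"claw":-1},{"dx":7.5,"dy":-7.5,"dz":1,"ax":0,"ay":0,"az":-0.36,"claw":-1},{"dx":10,"dy":-10,"dz":1,"ax":0,"ay":0,"az":-0.48,"claw":-1},{"dx":12.5,"dy":-12.5,"dz":1,"ax":0,"ay":0,"az":-0.6,"claw":-1},{"dx":15,"dy":-15,"dz":1,"ax":0,"ay":0,"az":-0.72,"claw":-1},{"dx":17.5,"dy":-17.5,"dz":1,"ax":0,"ay":0,"az":-0.84,"claw":-1},{"dx":20,"dy":-20,"dz":1,"ax":0,"ay":0,"az":-0.96,"claw":-1}]}}

```text
clock: 0.87
eef_pos: [369.1, 426.5, 241.4]
tool_rot: [-1.571, 0.0, -1.228]
force: [0.7, 0.2, 0.3]
width: 85.5
```

{"fn": "servo_tool", "kwargs": {"increments": [{"dx":2.3,"dy":-2.7,"dz":0,"ax":0,"ay":0,"az":-0.12,"claw":-1},{"dx":4.6,"dy":-5.4,"dz":0,"ax":0,"ay":0,"az":-0.24,"claw":-1},{"dx":6.9,"dy":-8.1,"dz":0,"ax":0,"ay":0,"az":-0.36,"claw":-1},{"dx":9.2,"dy":-10.8,"dz":0,"ax":0,"ay":0,"az":-0.48,"claw":-1},{"dx":11.5,"dy":-13.5,"dz":0,"ax":0,"ay":0,"az":-0.6,"claw":-1},{"dx":13.8,"dy":-16.2,"dz":0,"ax":0,"ay":0,"az":-0.72,"claw":-1},{"dx":16.1,"dy":-18.9,"dz":0,"ax":0,"ay":0,"az":-0.84,"claw":-1},{"dx":18.4,"dy":-21.3,"dz":0,"ax":0,"ay":0,"az":-0.96,"claw":-1}]}}

```text
clock: 1.53
eef_pos: [553.0, 212.9, 241.4]
tool_rot: [-1.571, -0.0, -2.188]
force: [1.0, -0.4, -0.5]
width: 85.4
```

{"fn": "servo_tool", "kwargs": {"increments": [{"dx":0,"dy":0,"dz":-2,"ax":0,"ay":0,"az":-0.12,"claw":-1},{"dx":0,"dy":0,"dz":-4,"ax":0,"ay":0,"az":-0.24,"claw":-1},{"dx":0,"dy":0,"dz":-6.5,"ax":0,"ay":0,"az":-0.31,"claw":-1},{"dx":0,"dy":0,"dz":-8,"ax":0,"ay":0,"az":-0.31,"claw":-1},{"dx":0,"dy":0,"dz":-8,"ax":0,"ay":0,"az":-0.31,"claw":-1}]}}

```text
clock: 1.95
eef_pos: [549.6, 214.6, 157.9]
tool_rot: [-1.573, -0.006, -2.491]
force: [-0.7, 0.3, 0.1]
width: 85.6
```

```bash
python3 - <<'E'
from h import *
s=read_state();print(s["eef_pos"],s["tool_rot"],s["qpos"].round(2))
t=get_image("top");sd=get_image("side")
crop(t,"t5.png",85,140,200,150,4);crop(sd,"s5.png",160,220,200,200,3)
E
```

```text
[549.63568671 214.57740639 157.87345815] [-1.57265729 -0.00648375 -2.49148135] [-0.78  0.71  0.59  1.77 -0.51  0.83 -0.86]
```

View pics/t5.png

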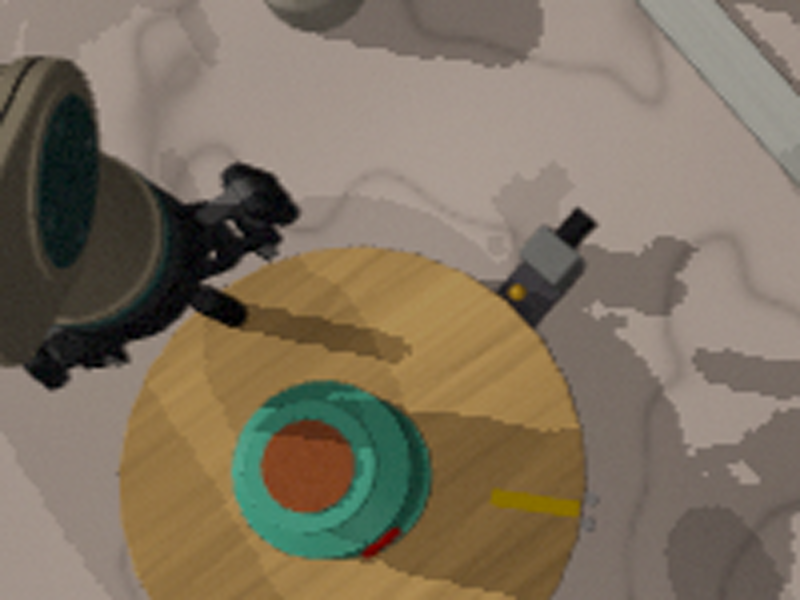

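View pics/s5.png

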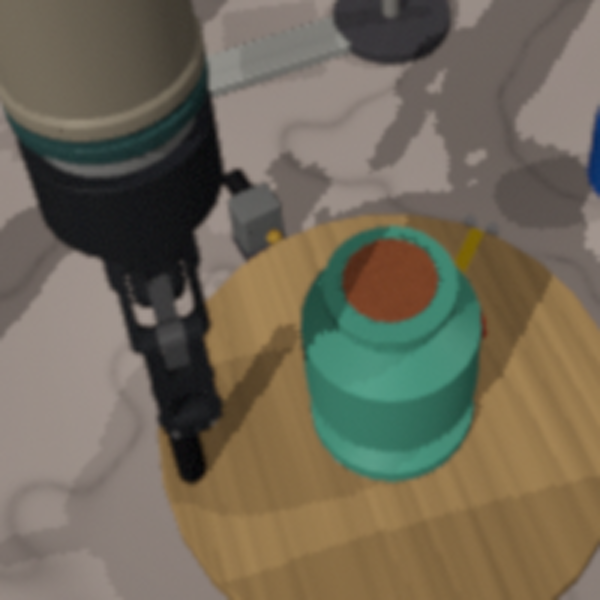

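The gripper is over the peg with jaws tangential. The top view shows the peg between the fingers (crop 220,305). I'll descend and close.

{"fn": "servo_tool", "kwargs": {"increments": [{"dx":0.1,"dy":0,"dz":-2.5,"ax":0,"ay":0,"az":0,"claw":-1},{"dx":0.1,"dy":0,"dz":-5,"ax":0,"ay":0,"az":0,"claw":-1},{"dx":0.1,"dy":0,"dz":-7.5,"ax":0,"ay":0,"az":0,"claw":-1},{"dx":0.1,"dy":0,"dz":-8.7,"ax":0,"ay":0,"az":0,"claw":-1},{"dx":0.1,"dy":0,"dz":-8.7,"ax":0,"ay":0,"az":0,"claw":-1}]}}

```text
clock: 2.47
eef_pos: [552.3, 214.8, 73.1]
tool_rot: [-1.572, -0.002, -2.492]
force: [-1.2, -0.2, 0.5]
width: 85.2
```

{"fn": "servo_tool", "kwargs": {"increments": [{"dx":0,"dy":0,"dz":0,"ax":0,"ay":0,"az":0,"claw":0},{"dx":0,"dy":0,"dz":0,"ax":0,"ay":0,"az":0,"claw":1},{"dx":0,"dy":0,"dz":0,"ax":0,"ay":0,"az":0,"claw":1},{"dx":0,"dy":0,"dz":0,"ax":0,"ay":0,"az":0,"claw":1},{"dx":0,"dy":0,"dz":0,"ax":0,"ay":0,"az":0,"claw":1},{"dx":0,"dy":0,"dz":0,"ax":0,"ay":0,"az":0,"claw":1}]}}

```text
clock: 2.97
eef_pos: [553.5, 215.3, 75.2]
tool_rot: [-1.571, 0.001, -2.492]
force: [-1.0, 0.9, 5.1]
width: 14.5
```

```bash
python3 - <<'E'
import numpy as np
a0=0.6497;r=115.2
f=lambda a:r*np.array([np.cos(a),np.sin(a)])
for c in range(2):
  for k in range(1,9):
    A=a0+c*.493; print(c,((f(A+.493*k/8)-f(A))/10).round(2),round(.493*k/8,3))
E
```

```text
0 [-0.45  0.55] 0.062
0 [-0.93  1.07] 0.123
0 [-1.44  1.57] 0.185
0 [-1.98  2.03] 0.246
0 [-2.55  2.45] 0.308
0 [-3.14  2.84] 0.37
0 [-3.75  3.2 ] 0.431
0 [-4.39  3.51] 0.493
1 [-0.65  0.27] 0.062
1 [-1.32  0.51] 0.123
1 [-2.01  0.7 ] 0.185
1 [-2.7   0.85] 0.246
1 [-3.4   0.96] 0.308
1 [-4.11  1.02] 0.37
1 [-4.82  1.04] 0.431
1 [-5.53  1.02] 0.493
```

{"fn": "servo_tool", "kwargs": {"increments": [{"dx":-0.45,"dy":0.55,"dz":0,"ax":0,"ay":0,"az":0.062,"claw":1},{"dx":-0.93,"dy":1.07,"dz":0,"ax":0,"ay":0,"az":0.123,"claw":1},{"dx":-1.44,"dy":1.57,"dz":0,"ax":0,"ay":0,"az":0.185,"claw":1},{"dx":-1.98,"dy":2.03,"dz":0,"ax":0,"ay":0,"az":0.246,"claw":1},{"dx":-2.55,"dy":2.45,"dz":0,"ax":0,"ay":0,"az":0.308,"claw":1},{"dx":-3.14,"dy":2.84,"dz":0,"ax":0,"ay":0,"az":0.37,"claw":1},{"dx":-3.75,"dy":3.2,"dz":0,"ax":0,"ay":0,"az":0.431,"claw":1},{"dx":-4.39,"dy":3.51,"dz":0,"ax":0,"ay":0,"az":0.493,"claw":1}]}}

```text
clock: 3.63
eef_pos: [511.0, 251.1, 75.2]
tool_rot: [-1.568, 0.003, -1.995]
force: [1.4, 0.5, 1.1]
width: 14.5
```

{"fn": "servo_tool", "kwargs": {"increments": [{"dx":-0.65,"dy":0.27,"dz":0,"ax":0,"ay":0,"az":0.062,"claw":1},{"dx":-1.32,"dy":0.51,"dz":0,"ax":0,"ay":0,"az":0.123,"claw":1},{"dx":-2.01,"dy":0.7,"dz":0,"ax":0,"ay":0,"az":0.185,"claw":1},{"dx":-2.7,"dy":0.85,"dz":0,"ax":0,"ay":0,"az":0.246,"claw":1}]}}

```text
clock: 3.97
eef_pos: [484.2, 259.9, 75.2]
tool_rot: [-1.567, 0.003, -1.749]
force: [3.9, 2.5, -0.6]
width: 14.4
```

```bash
python3 - <<'E'
from h import *
s=read_state();print(s["eef_pos"],s["tool_rot"],s["qpos"].round(2),s["force"])
t=get_image("top");sd=get_image("side")
crop(t,"t6.png",85,170,200,150,4);crop(sd,"s6.png",160,220,200,200,3)
E
```

```text
[484.19549227 259.89369696  75.15760631] [-1.56665749  0.00285219 -1.74865946] [-0.74  0.73  0.3   1.94 -0.4   0.52 -0.33] [ 3.88412611  2.54170725 -0.59876405]
```

View pics/t6.png

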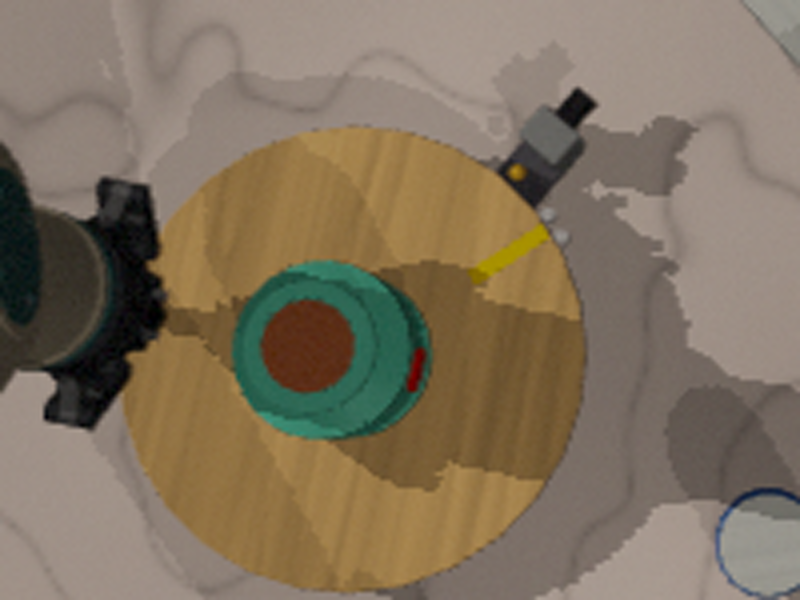

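View pics/s6.png

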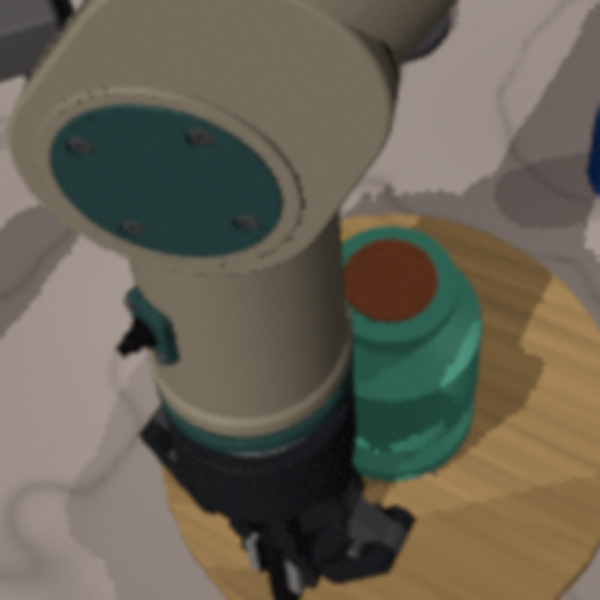

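Wheel is turning with the peg. Line end at crop (546,235), pins mid (555,225), block (553,137): about 0.26 rad left. Continue.

{"fn": "servo_tool", "kwargs": {"increments": [{"dx":-0.6,"dy":0.09,"dz":0,"ax":0,"ay":0,"az":0.052,"claw":1},{"dx":-1.19,"dy":0.15,"dz":0,"ax":0,"ay":0,"az":0.104,"claw":1},{"dx":-1.79,"dy":0.19,"dz":0,"ax":0,"ay":0,"az":0.156,"claw":1},{"dx":-2.39,"dy":0.19,"dz":0,"ax":0,"ay":0,"az":0.208,"claw":1},{"dx":-2.99,"dy":0.15,"dz":0,"ax":0,"ay":0,"az":0.26,"claw":1},{"dx":-2.99,"dy":0.15,"dz":0,"ax":0,"ay":0,"az":0.26,"claw":1}]}}

```text
clock: 4.57
eef_pos: [465.6, 261.5, 75.3]
tool_rot: [-1.546, 0.003, -1.497]
force: [25.9, 4.9, -20.6]
width: 14.5
```

```bash
python3 - <<'E'
from h import *
s=read_state();print(s["eef_pos"],s["tool_rot"],s["qpos"].round(2),s["force"])
t=get_image("top");sd=get_image("side")
crop(t,"t7.png",145,180,100,100,7)
E
```

```text
[465.56859256 261.46089816  75.28508868] [-1.54566985  0.00322863 -1.49668159] [-0.72  0.7   0.23  2.   -0.33  0.45 -0.18] [ 25.9166582    4.90196017 -20.63203132]
```

View pics/t7.png

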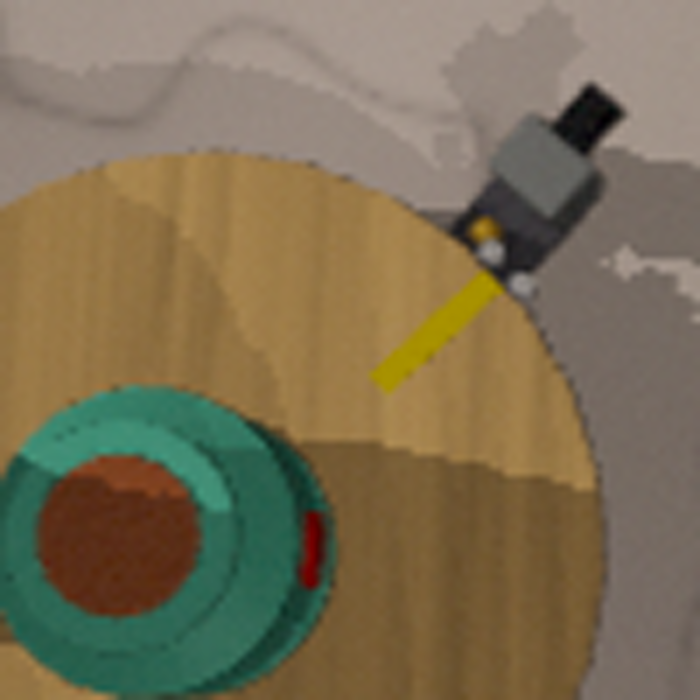

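```bash
python3 - <<'E'
from h import *
s=read_state();print(s["force"],s["torque"],s["tau"].round(1))
t=get_image("top");sd=get_image("side")
crop(t,"t8.png",0,100,280,220,2.8);crop(sd,"s8.png",160,150,240,270,2.2)
E
```

```text
[ 26.07570912   4.92933268 -18.57245333] [ 0.50301863 -3.85551189  0.06466057] [ -4.6 -56.1  -0.3   1.2  -0.3   6.9   0. ]
```

View pics/t8.png

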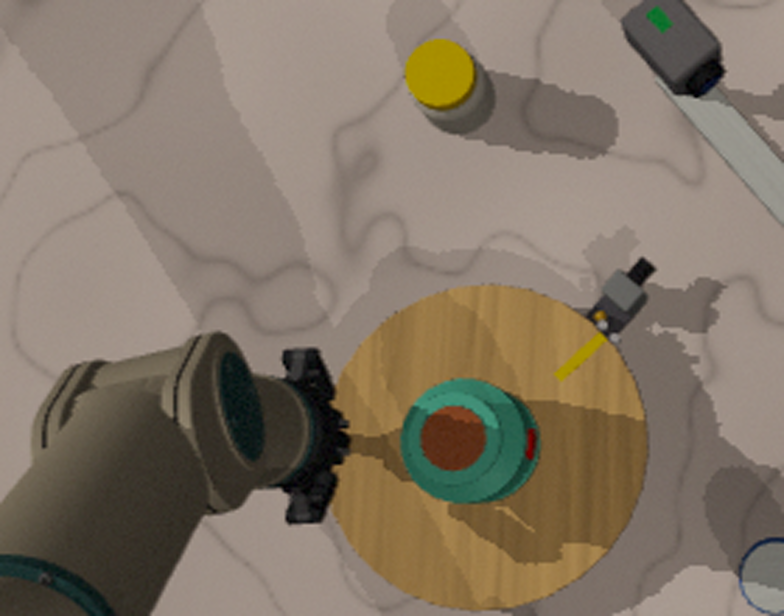

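View pics/s8.png

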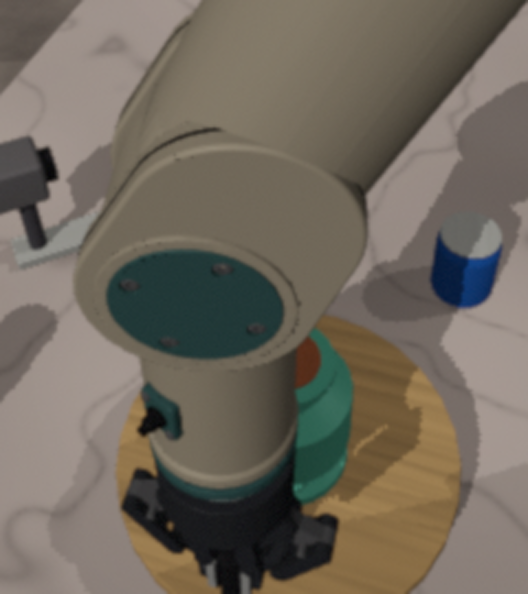

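{"fn": "servo_tool", "kwargs": {"increments": [{"dx":0,"dy":0,"dz":0,"ax":0,"ay":0,"az":0,"claw":1},{"dx":0,"dy":0,"dz":0,"ax":0,"ay":0,"az":0,"claw":1},{"dx":0,"dy":0,"dz":0,"ax":0,"ay":0,"az":0,"claw":1}]}}

```text
clock: 5.02
eef_pos: [465.5, 261.4, 75.2]
tool_rot: [-1.547, 0.003, -1.499]
force: [24.8, 4.8, -18.5]
width: 14.4
```

```bash
python3 - <<'E'
from h import *
s=read_state();print(s["eef_pos"],s["tool_rot"],s["force"],s["torque"],s["tau"].round(1),s["qpos"].round(3))
t=get_image("top");crop(t,"t9.png",145,180,100,100,7)
E
```

```text
[465.53384061 261.43280394  75.24480112] [-1.54703519  0.00296804 -1.4987113 ] [ 24.7761738    4.77889274 -18.4848906 ] [ 0.51468107 -3.80176638  0.01009276] [ -4.6 -55.8  -0.3   1.1  -0.3   6.9   0. ] [-0.722  0.704  0.231  1.997 -0.327  0.452 -0.18 ]
```

View pics/t9.png

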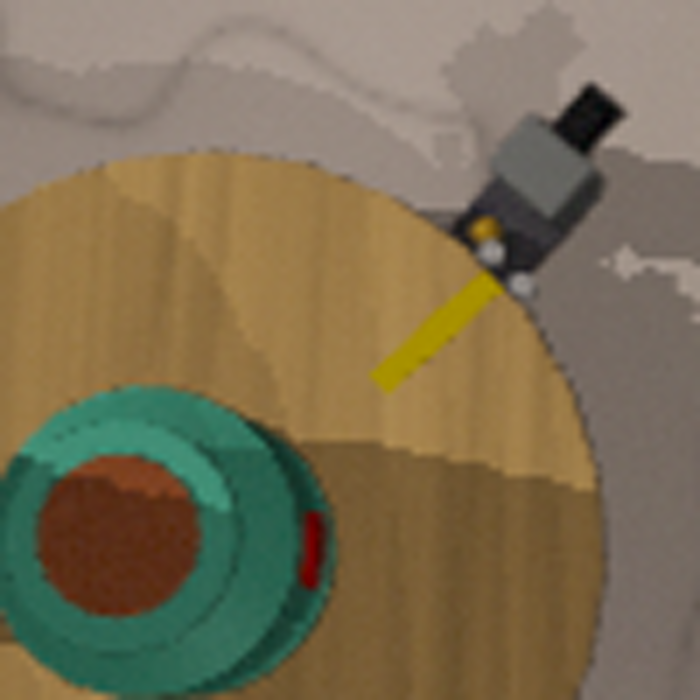

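{"fn": "servo_tool", "kwargs": {"increments": [{"dx":-0.3,"dy":-0.02,"dz":0,"ax":0,"ay":0,"az":0.02,"claw":1},{"dx":-0.5,"dy":-0.04,"dz":0,"ax":0,"ay":0,"az":0.03,"claw":1},{"dx":-0.5,"dy":-0.04,"dz":0,"ax":0,"ay":0,"az":0.03,"claw":1}]}}

```text
clock: 5.32
eef_pos: [465.5, 261.5, 75.3]
tool_rot: [-1.538, 0.003, -1.471]
force: [34.9, 4.9, -30.4]
width: 14.5
```

```bash
python3 - <<'E'
from h import *
s=read_state();print(s["eef_pos"],s["tool_rot"],s["force"],s["torque"],s["tau"].round(1),s["qpos"].round(3))
E
```

```text
[465.46158263 261.49289561  75.3294039 ] [-1.53763316  0.00329153 -1.47116505] [ 34.93315278   4.94297135 -30.38711711] [ 0.82055375 -5.4037233  -0.33728337] [ -7.3 -59.7  -2.6   5.2  -0.2   9.6   0.3] [-0.72   0.701  0.224  2.005 -0.318  0.436 -0.163]
```

{"fn": "servo_tool", "kwargs": {"increments": [{"dx":1.0,"dy":0.05,"dz":0,"ax":0,"ay":0,"az":-0.08,"claw":1},{"dx":2.0,"dy":0.1,"dz":0,"ax":0,"ay":0,"az":-0.15,"claw":1},{"dx":2.0,"dy":0.1,"dz":0,"ax":0,"ay":0,"az":-0.15,"claw":1}]}}

```text
clock: 5.57
eef_pos: [471.1, 260.5, 75.1]
tool_rot: [-1.566, 0.001, -1.62]
force: [-0.3, 0.8, 6.8]
width: 14.3
```

```bash
python3 - <<'E'
from h import *
s=read_state();print(s["eef_pos"],s["tool_rot"],s["force"],s["torque"],s["tau"].round(1),s["qpos"].round(3))
t=get_image("top");crop(t,"t10.png",200,190,50,50,12)
sd=get_image("side");crop(sd,"s10.png",0,0,560,420,1.4)
E
```

```text
[471.08967849 260.48920402  75.11550132] [-1.56647938e+00  1.08810129e-03 -1.62048185e+00] [-0.25158357  0.78504649  6.83981634] [ 0.13110099  0.03747701 -0.12318082] [  0.6 -46.1   4.6  -9.    0.2   0.2  -0.3] [-0.731  0.718  0.265  1.968 -0.366  0.497 -0.255]
```

View pics/t10.png

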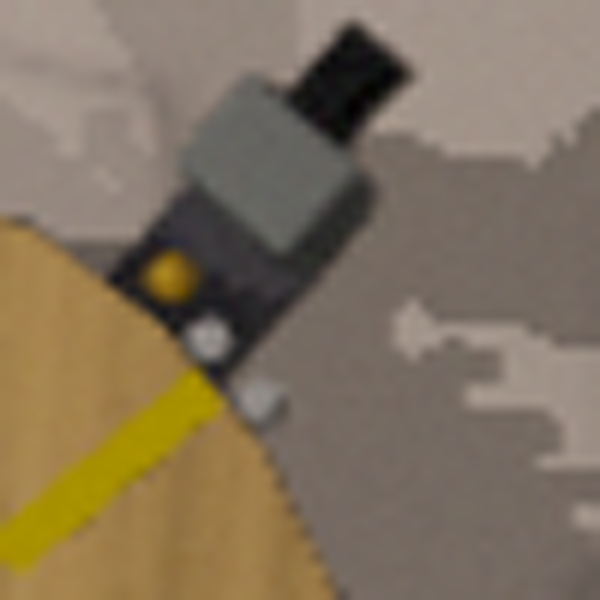

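View pics/s10.png

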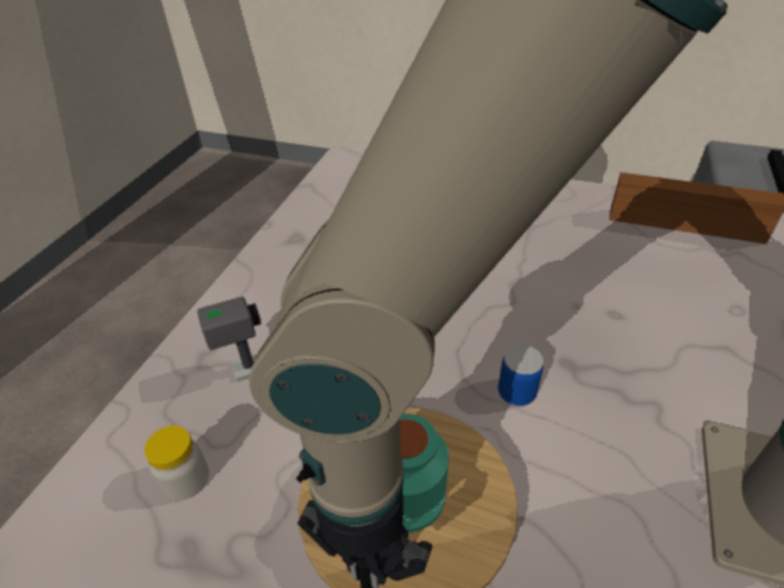

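{"fn": "servo_tool", "kwargs": {"increments": [{"dx":-0.1,"dy":0,"dz":0,"ax":0,"ay":0,"az":0.01,"claw":1},{"dx":-0.2,"dy":0,"dz":0,"ax":0,"ay":0,"az":0.02,"claw":1},{"dx":-0.3,"dy":0,"dz":0,"ax":0,"ay":0,"az":0.03,"claw":1},{"dx":-0.4,"dy":0,"dz":0,"ax":0,"ay":0,"az":0.04,"claw":1},{"dx":-0.5,"dy":0,"dz":0,"ax":0,"ay":0,"az":0.05,"claw":1},{"dx":-0.6,"dy":0,"dz":0,"ax":0,"ay":0,"az":0.06,"claw":1}]}}

```text
clock: 6.17
eef_pos: [465.6, 260.8, 75.2]
tool_rot: [-1.563, 0.002, -1.556]
force: [8.8, 0.9, -0.6]
width: 14.2
```

```bash
python3 - <<'E'
from h import *
s=read_state();print(s["eef_pos"],s["tool_rot"],s["force"],s["torque"],s["tau"].round(1),s["qpos"].round(3))
t=get_image("top");crop(t,"t11.png",200,190,50,50,12)
E
```

```text
[465.62835327 260.80522341  75.19571169] [-1.56298963  0.00166379 -1.55614148] [ 8.78457514  0.86108955 -0.6204134 ] [ 0.24566985 -1.59272367 -0.42880809] [ -2.3 -48.9   1.7  -5.1   0.2   2.7   0.3] [-0.726  0.71   0.246  1.983 -0.346  0.48  -0.215]
```

View pics/t11.png

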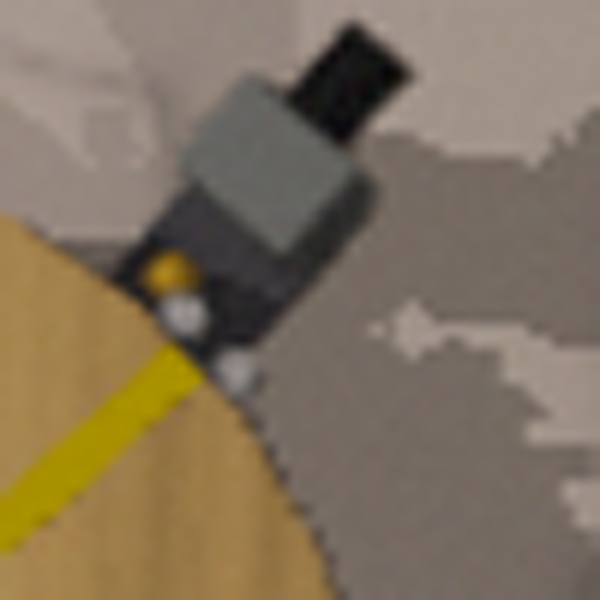

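{"fn": "servo_tool", "kwargs": {"increments": [{"dx":0,"dy":0,"dz":0,"ax":0,"ay":0,"az":0,"claw":0.2},{"dx":0,"dy":0,"dz":0,"ax":0,"ay":0,"az":0,"claw":0.2},{"dx":0,"dy":0,"dz":0,"ax":0,"ay":0,"az":0,"claw":0.2},{"dx":0,"dy":0,"dz":0,"ax":0,"ay":0,"az":0,"claw":0.2}]}}

```text
clock: 6.55
eef_pos: [460.3, 260.2, 73.9]
tool_rot: [-1.573, -0.001, -1.553]
force: [-0.0, 0.8, -0.6]
width: 34.4
```

```bash
python3 - <<'E'
from h import *
s=read_state();print(s["eef_pos"],s["tool_rot"],s["force"],s["torque"],s["width"])
t=get_image("top");crop(t,"t12.png",200,190,50,50,12)
E
```

```text
[460.32837482 260.20676699  73.87114199] [-1.57291480e+00 -8.12753542e-04 -1.55285102e+00] [-0.00799215  0.75863267 -0.64329067] [0.00648997 0.0107484  0.0458397 ] 34.36547517314872
```

View pics/t12.png

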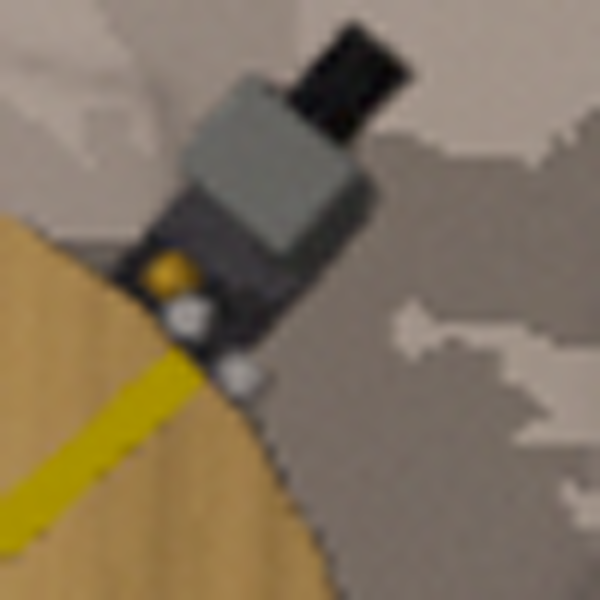

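{"fn": "servo_tool", "kwargs": {"increments": [{"dx":0.9,"dy":0.1,"dz":0,"ax":0,"ay":0,"az":0,"claw":0.2},{"dx":0.9,"dy":0.1,"dz":0,"ax":0,"ay":0,"az":0,"claw":0.2},{"dx":-0.3,"dy":0,"dz":0,"ax":0,"ay":0,"az":0,"claw":0.2},{"dx":-1.5,"dy":0,"dz":0,"ax":0,"ay":0,"az":0.03,"claw":0.2},{"dx":-1.7,"dy":0,"dz":0,"ax":0,"ay":0,"az":0.03,"claw":0.2},{"dx":-1.7,"dy":0,"dz":0,"ax":0,"ay":0,"az":0.03,"claw":0.2}]}}

```text
clock: 7.1
eef_pos: [445.5, 260.7, 74.7]
tool_rot: [-1.569, 0.001, -1.523]
force: [0.1, -0.6, -0.5]
width: 34.3
```

```bash
python3 - <<'E'
from h import *
s=read_state();print(s["eef_pos"],s["tool_rot"],s["force"],s["torque"],s["width"])
t=get_image("top");crop(t,"t13.png",200,190,50,50,12)
E
```

```text
[445.4822459  260.67994381  74.6816833 ] [-1.56897647e+00  5.14591460e-04 -1.52338486e+00] [ 0.11894584 -0.55798683 -0.45015795] [-0.06261392  0.05788469 -0.06971319] 34.32654926090952
```

View pics/t13.png

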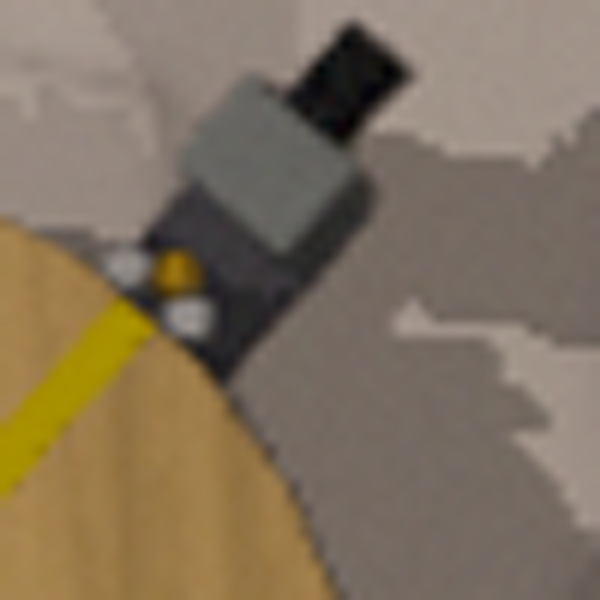

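The ball (176,270) now sits between the pins (127,267 / 188,317): the wheel is in the detent. Open, hold, then lift.

{"fn": "servo_tool", "kwargs": {"increments": [{"dx":0.5,"dy":0,"dz":0,"ax":0,"ay":0,"az":0,"claw":-0.6},{"dx":0.8,"dy":0,"dz":0,"ax":0,"ay":0,"az":0,"claw":-1},{"dx":0.8,"dy":0,"dz":0,"ax":0,"ay":0,"az":0,"claw":-1},{"dx":0.8,"dy":0,"dz":0,"ax":0,"ay":0,"az":0,"claw":-1},{"dx":0.8,"dy":0,"dz":3,"ax":0,"ay":0,"az":0,"claw":-1},{"dx":0.8,"dy":0,"dz":7,"ax":0,"ay":0,"az":0,"claw":-1},{"dx":0.8,"dy":0,"dz":11,"ax":0,"ay":0,"az":0,"claw":-1},{"dx":0.8,"dy":0,"dz":15,"ax":0,"ay":0,"az":0,"claw":-1}]}}

```text
clock: 7.82
eef_pos: [451.7, 260.1, 225.7]
tool_rot: [-1.572, -0.001, -1.523]
force: [0.1, 0.9, -1.0]
width: 85.5
```

```bash
python3 - <<'E'
from h import *
import pickle
s=read_state();print(s["eef_pos"],s["tool_rot"],s["force"],s["qpos"].round(2))
t=get_image("top");pickle.dump(t,open("i1.pkl","wb"));crop(t,"t14.png",105,180,140,145,4);crop(t,"t15.png",215,80,190,190,4)
E
```

```text
[451.73119966 260.08993391 225.71216189] [-1.57212737e+00 -9.27418697e-04 -1.52311512e+00] [ 0.09870938  0.90527256 -1.01024782] [-0.83  0.47  0.37  1.89 -0.23  0.82 -0.3 ]
```

View pics/t14.png

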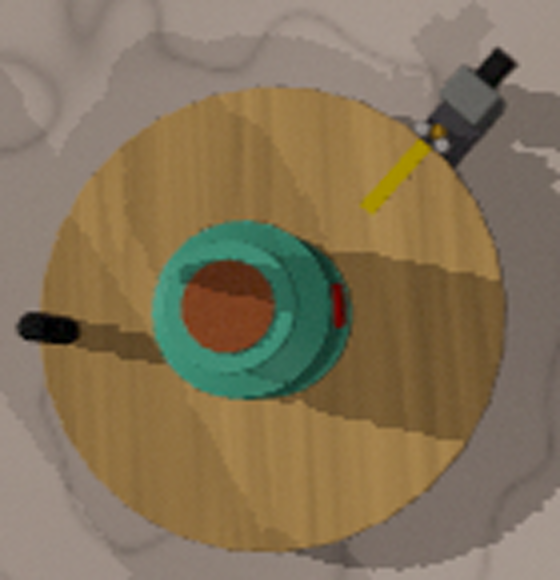

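View pics/t15.png

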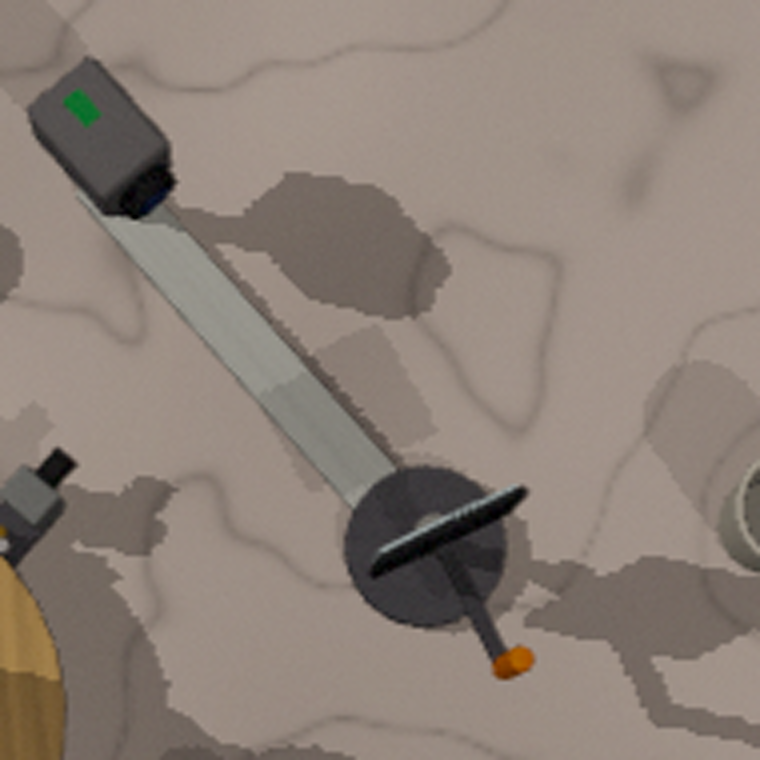

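```bash
python3 - <<'E'
from h import *
import pickle
t=pickle.load(open("i1.pkl","rb"))
W=lambda x,y,z:bp(t,105+x/4-.4,180+y/4-.4,z)
T=lambda x,y,z:bp(t,215+x/4-.4,80+y/4-.4,z)
c=np.array([461.2,145,48])
p=W(33,326,120);d=W(339,305,110)
print("peg",p,np.hypot(*(p-c)[:2]),np.arctan2(*(p-c)[1::-1]),"dot",d,np.hypot(*(d-c)[:2]))
print("mid c from peg/dot",d+(p-d)*49.5/164.5)
ang=lambda a,b:np.degrees(np.arctan2(*(b-a)[1::-1]))
print(ang(T(105,213,135),T(30,108,135)),ang(T(170,140,135),T(92,57,135)))
ax=T(425,547,8);print("axis foot",ax)
for z in (6,10):
  print("rail",ang(T(357,510,z),T(78,195,z)),ang(T(400,465,z),T(165,205,z)))
print("lens",T(152,195,110),ang(ax,T(152,195,110)))
print("body mid",ang(ax,(T(30,108,135)+T(92,57,135))/2),ang(ax,(T(105,213,135)+T(170,140,135))/2))
post=T(519,659,154);print("post",post,ang(post,ax),np.hypot(*(post-ax)[:2]))
E
```

```text
peg [452.86469846 259.37868355 120.        ] 114.68199729231246 1.643542337413309 dot [466.62627833  99.25508613 110.        ] 46.065623211990406
mid c from peg/dot [462.48525582 147.43817471 113.00911854]
35.966935749133405 43.351652302912285
axis foot [ 568.67495078 -192.83160598    8.        ]
rail 41.91250224013021 42.35156291134515
rail 41.91250224013021 42.35156291134515
lens [751.13684948 -31.0866614  110.        ] 41.55566454820935
body mid 41.68154209693526 42.28800676695685
post [ 493.00189907 -228.98414051  154.        ] 25.535974682921708 83.86546671485083
```

{"fn": "servo_tool", "kwargs": {"increments": [{"dx":0.3,"dy":-2,"dz":1,"ax":0,"ay":0,"az":-0.08,"claw":-1},{"dx":0.6,"dy":-5.5,"dz":1.5,"ax":0,"ay":0,"az":-0.16,"claw":-1},{"dx":0.9,"dy":-9,"dz":1.5,"ax":0,"ay":0,"az":-0.24,"claw":-1},{"dx":1.2,"dy":-12.5,"dz":1.5,"ax":0,"ay":0,"az":-0.32,"claw":-1},{"dx":1.5,"dy":-16,"dz":1.5,"ax":0,"ay":0,"az":-0.4,"claw":-1},{"dx":1.8,"dy":-19.5,"dz":1.5,"ax":0,"ay":0,"az":-0.48,"claw":-1},{"dx":2.1,"dy":-23,"dz":1.5,"ax":0,"ay":0,"az":-0.56,"claw":-1},{"dx":2.4,"dy":-26.5,"dz":1.5,"ax":0,"ay":0,"az":-0.64,"claw":-1}]}}

```text
clock: 8.53
eef_pos: [476.0, -5.9, 239.3]
tool_rot: [-1.571, 0.0, -2.166]
force: [0.0, 0.1, 0.7]
width: 85.3
```

{"fn": "servo_tool", "kwargs": {"increments": [{"dx":0.3,"dy":-3.5,"dz":0,"ax":0,"ay":0,"az":-0.08,"claw":-1},{"dx":0.6,"dy":-7,"dz":0,"ax":0,"ay":0,"az":-0.16,"claw":-1},{"dx":0.9,"dy":-10.5,"dz":0,"ax":0,"ay":0,"az":-0.24,"claw":-1},{"dx":1.2,"dy":-14,"dz":0,"ax":0,"ay":0,"az":-0.32,"claw":-1},{"dx":1.4,"dy":-17.5,"dz":0,"ax":0,"ay":0,"az":-0.4,"claw":-1},{"dx":1.6,"dy":-20.5,"dz":0,"ax":0,"ay":0,"az":-0.48,"claw":-1},{"dx":1.6,"dy":-22.5,"dz":0,"ax":0,"ay":0,"az":-0.525,"claw":-1},{"dx":1.6,"dy":-22.5,"dz":0,"ax":0,"ay":0,"az":-0.525,"claw":-1}]}}

```text
clock: 9.2
eef_pos: [491.3, -235.0, 239.6]
tool_rot: [-1.567, -0.002, -2.696]
force: [-0.5, -0.1, 0.4]
width: 85.4
```

{"fn": "servo_tool", "kwargs": {"increments": [{"dx":0,"dy":0,"dz":-2,"ax":0,"ay":0,"az":0,"claw":-1},{"dx":0,"dy":0,"dz":-4,"ax":0,"ay":0,"az":0,"claw":-1},{"dx":0,"dy":0,"dz":-6,"ax":0,"ay":0,"az":0,"claw":-1},{"dx":0,"dy":0,"dz":-6.5,"ax":0,"ay":0,"az":0,"claw":-1},{"dx":0,"dy":0,"dz":-6.5,"ax":0,"ay":0,"az":0,"claw":-1}]}}

```text
clock: 9.62
eef_pos: [491.4, -228.0, 173.0]
tool_rot: [-1.574, -0.002, -2.687]
force: [-0.9, -0.6, -0.2]
width: 85.5
```

```bash
python3 - <<'E'
from h import *
s=read_state();print(s["eef_pos"],s["tool_rot"],s["force"],s["qpos"].round(2))
t=get_image("top");crop(t,"t16.png",260,140,190,150,4)
crop(get_image("side"),"s16.png",200,80,240,180,3)
E
```

```text
[ 491.42320618 -228.01516894  172.95845857] [-1.57400901e+00 -2.06542858e-03 -2.68683430e+00] [-0.8782429  -0.58033936 -0.19006127] [-0.02  0.63  0.63  1.89 -0.51  0.79 -0.23]
```

View pics/t16.png

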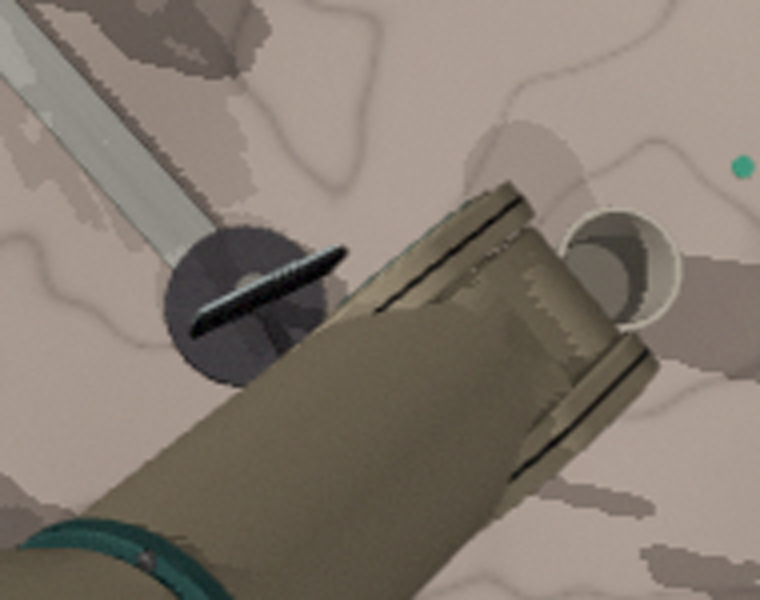

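View pics/s16.png

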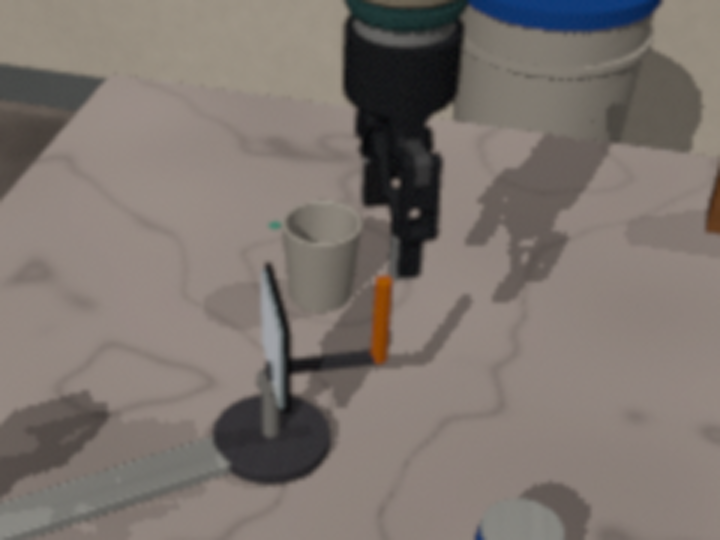

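```bash
python3 - <<'E'
from h import *
s=read_state();d=get_image("side")
C=lambda X:(pj(d,X)-[200,80])*3
p=s["eef_pos"];print(p,"tcp",C(p),"fingers",[C(p+np.array([k*.44,k*-.9,13])) for k in(50,-50)])
for q in([492.5,-230,154],[492.5,-230,76],[490,-222,154]): print(q,C(q))
E
```

```text
[ 492.76612404 -229.33920563  174.94927278] tcp [386.00861725 249.74711061] fingers [array([371.95922497, 196.85037461]), array([403.49357843, 275.93769607])]
[492.5, -230, 154] [384.94167604 272.91972255]
[492.5, -230, 76] [379.27999524 354.52973521]
[490, -222, 154] [385.7708832  279.75897791]
```

```bash
python3 - <<'E'
from h import *
import pickle
t,s=pickle.load(open("i0.pkl","rb"))
K=3
def ov(d,name,x0,y0,w,h):
    im=np.ascontiguousarray(cv2.resize(np.ascontiguousarray(d["color"][y0:y0+h,x0:x0+w,::-1]),None,fx=K,fy=K,interpolation=cv2.INTER_CUBIC))
    P=lambda X:((pj(d,X)-[x0,y0]+.5)*K).round().astype(int)
    def circ(c,r,z,col):
        cv2.polylines(im,[np.array([P([c[0]+r*np.cos(a),c[1]+r*np.sin(a),z]) for a in np.linspace(0,6.28,60)])],False,col,1)
    circ((461.2,145),132,48,(0,0,255));circ((568.3,-193),48,8,(0,0,255))
    circ((492.5,-230),7,154,(255,0,0));circ((584.3,-396),36,80,(0,0,255));circ((361,-91),30,75,(0,0,255))
    circ((553,214.3),8,120,(0,0,255))
    cv2.imwrite("pics/"+name,im)
ov(s,"ovs.png",180,130,240,200);ov(t,"ovt.png",110,160,260,200)
E
```

```text
(no output)
```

View pics/ovs.png

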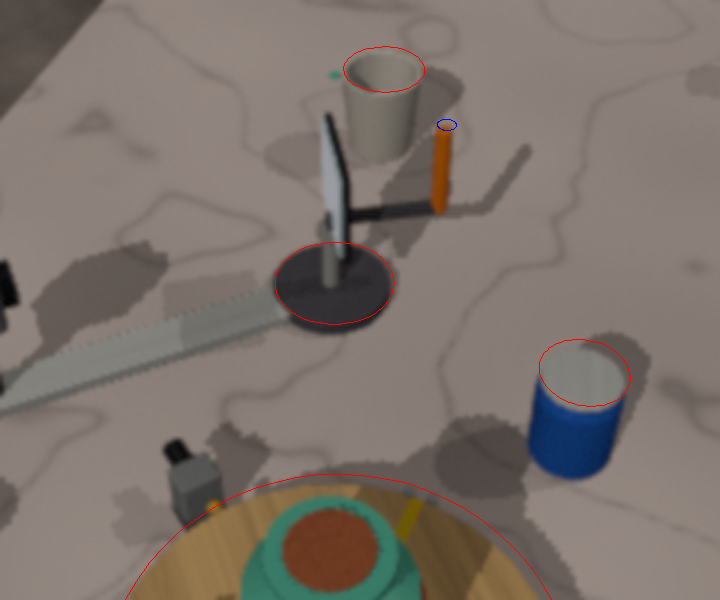

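View pics/ovt.png

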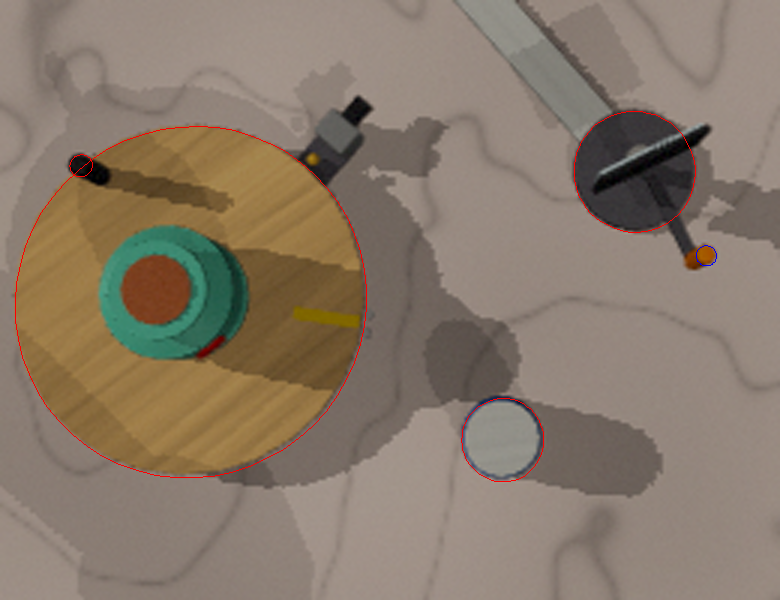

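The side view shows the post (crop 383,280 top) between the open fingers. Both views differ by ~2 px in y, so I split the difference (y +4 mm). Descend and close.

{"fn": "servo_tool", "kwargs": {"increments": [{"dx":0,"dy":0.3,"dz":-2,"ax":0,"ay":0,"az":0,"claw":-1},{"dx":0,"dy":0.3,"dz":-4,"ax":0,"ay":0,"az":0,"claw":-1},{"dx":0,"dy":0.3,"dz":-6,"ax":0,"ay":0,"az":0,"claw":-1},{"dx":0,"dy":0.3,"dz":-6.6,"ax":0,"ay":0,"az":0,"claw":-1},{"dx":0,"dy":0.3,"dz":-6.6,"ax":0,"ay":0,"az":0,"claw":-1}]}}

```text
clock: 10.18
eef_pos: [492.1, -226.1, 108.0]
tool_rot: [-1.572, -0.001, -2.688]
force: [0.4, -0.3, 0.2]
width: 85.5
```

{"fn": "servo_tool", "kwargs": {"increments": [{"dx":0,"dy":0,"dz":0,"ax":0,"ay":0,"az":0,"claw":0},{"dx":0,"dy":0,"dz":0,"ax":0,"ay":0,"az":0,"claw":0.6},{"dx":0,"dy":0,"dz":0,"ax":0,"ay":0,"az":0,"claw":1},{"dx":0,"dy":0,"dz":0,"ax":0,"ay":0,"az":0,"claw":1},{"dx":0,"dy":0,"dz":0,"ax":0,"ay":0,"az":0,"claw":1},{"dx":0,"dy":0,"dz":0,"ax":0,"ay":0,"az":0,"claw":1}]}}

```text
clock: 10.68
eef_pos: [492.7, -226.7, 108.8]
tool_rot: [-1.57, 0.001, -2.688]
force: [-0.9, -1.8, 11.2]
width: 12.6
```

```bash
python3 - <<'E'
from h import *
s=read_state();print(s["eef_pos"],s["tool_rot"],s["force"],s["qpos"].round(2),s["width"])
crop(get_image("side"),"s17.png",200,80,240,180,3)
a0=np.arctan2(-230+193,492.5-568.3); r=85; 
f=lambda a:r*np.array([np.cos(a),np.sin(a)])
a1=np.radians(180+75.8); a0%=2*np.pi; print(np.degrees(a0),a1-a0)
for c in range(2):
  D=(a1-a0)/2
  for k in range(1,9):
    A=a0+c*D; print(c,((f(A+D*k/8)-f(A))/10).round(2),round(D*k/8,3))
E
```

```text
[ 492.74849647 -226.74941721  108.79027801] [-1.56970904e+00  5.72052021e-04 -2.68775006e+00] [-0.86625349 -1.75068939 11.15427197] [ 0.03  0.72  0.54  1.94 -0.6   0.65 -0.16] 12.560836257471502
206.01823637370296 0.8688556827284355
0 [ 0.21 -0.41] 0.054
0 [ 0.45 -0.81] 0.109
0 [ 0.71 -1.19] 0.163
0 [ 0.98 -1.56] 0.217
0 [ 1.28 -1.91] 0.272
0 [ 1.6  -2.25] 0.326
0 [ 1.93 -2.57] 0.38
0 [ 2.28 -2.87] 0.434
1 [ 0.37 -0.28] 0.054
1 [ 0.75 -0.54] 0.109
1 [ 1.14 -0.78] 0.163
1 [ 1.55 -1.  ] 0.217
1 [ 1.97 -1.2 ] 0.272
1 [ 2.39 -1.37] 0.326
1 [ 2.83 -1.52] 0.38
1 [ 3.27 -1.64] 0.434
```

View pics/s17.png

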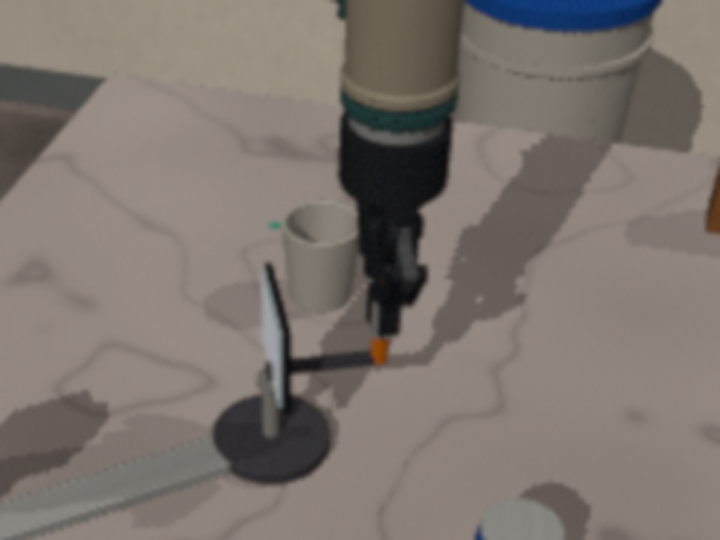

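Post gripped (width 12.6). Swing.

{"fn": "servo_tool", "kwargs": {"increments": [{"dx":0.21,"dy":-0.41,"dz":0,"ax":0,"ay":0,"az":0.054,"claw":1},{"dx":0.45,"dy":-0.81,"dz":0,"ax":0,"ay":0,"az":0.109,"claw":1},{"dx":0.71,"dy":-1.19,"dz":0,"ax":0,"ay":0,"az":0.163,"claw":1},{"dx":0.98,"dy":-1.56,"dz":0,"ax":0,"ay":0,"az":0.217,"claw":1},{"dx":1.28,"dy":-1.91,"dz":0,"ax":0,"ay":0,"az":0.272,"claw":1},{"dx":1.6,"dy":-2.25,"dz":0,"ax":0,"ay":0,"az":0.326,"claw":1},{"dx":1.93,"dy":-2.57,"dz":0,"ax":0,"ay":0,"az":0.38,"claw":1},{"dx":2.28,"dy":-2.87,"dz":0,"ax":0,"ay":0,"az":0.434,"claw":1}]}}

```text
clock: 11.4
eef_pos: [515.7, -255.5, 108.9]
tool_rot: [-1.57, 0.001, -2.252]
force: [-0.4, 0.6, 3.6]
width: 12.5
```

{"fn": "servo_tool", "kwargs": {"increments": [{"dx":0.37,"dy":-0.28,"dz":0,"ax":0,"ay":0,"az":0.054,"claw":1},{"dx":0.75,"dy":-0.54,"dz":0,"ax":0,"ay":0,"az":0.109,"claw":1},{"dx":1.14,"dy":-0.78,"dz":0,"ax":0,"ay":0,"az":0.163,"claw":1},{"dx":1.55,"dy":-1.0,"dz":0,"ax":0,"ay":0,"az":0.217,"claw":1},{"dx":1.97,"dy":-1.2,"dz":0,"ax":0,"ay":0,"az":0.272,"claw":1},{"dx":2.39,"dy":-1.37,"dz":0,"ax":0,"ay":0,"az":0.326,"claw":1},{"dx":2.83,"dy":-1.52,"dz":0,"ax":0,"ay":0,"az":0.38,"claw":1},{"dx":3.27,"dy":-1.64,"dz":0,"ax":0,"ay":0,"az":0.434,"claw":1}]}}

```text
clock: 12.07
eef_pos: [548.3, -272.0, 108.9]
tool_rot: [-1.57, -0.0, -1.818]
force: [-0.6, 0.1, 3.2]
width: 12.9
```

{"fn": "servo_tool", "kwargs": {"increments": [{"dx":0,"dy":0,"dz":0,"ax":0,"ay":0,"az":0,"claw":1},{"dx":0,"dy":0,"dz":0,"ax":0,"ay":0,"az":0,"claw":1},{"dx":0,"dy":0,"dz":0,"ax":0,"ay":0,"az":0,"claw":1}]}}

```text
clock: 12.32
eef_pos: [548.0, -271.9, 108.9]
tool_rot: [-1.57, -0.0, -1.822]
force: [0.1, -0.1, 4.8]
width: 12.6
```

```bash
python3 - <<'E'
from h import *
import pickle
s=read_state();print(s["eef_pos"],s["tool_rot"],s["force"],s["qpos"].round(2),s["width"])
sd=get_image("side");t=get_image("top");pickle.dump((t,sd),open("i2.pkl","wb"))
crop(sd,"s18.png",220,100,160,150,5);crop(t,"t18.png",260,150,150,140,5)
E
```

```text
[ 548.01315034 -271.87092605  108.90279501] [-1.56981667e+00 -1.09480235e-04 -1.82215891e+00] [ 0.14757192 -0.13146771  4.8218179 ] [ 0.22  0.75  0.32  1.74 -0.33  0.7   0.46] 12.631492009364557
```

View pics/s18.png

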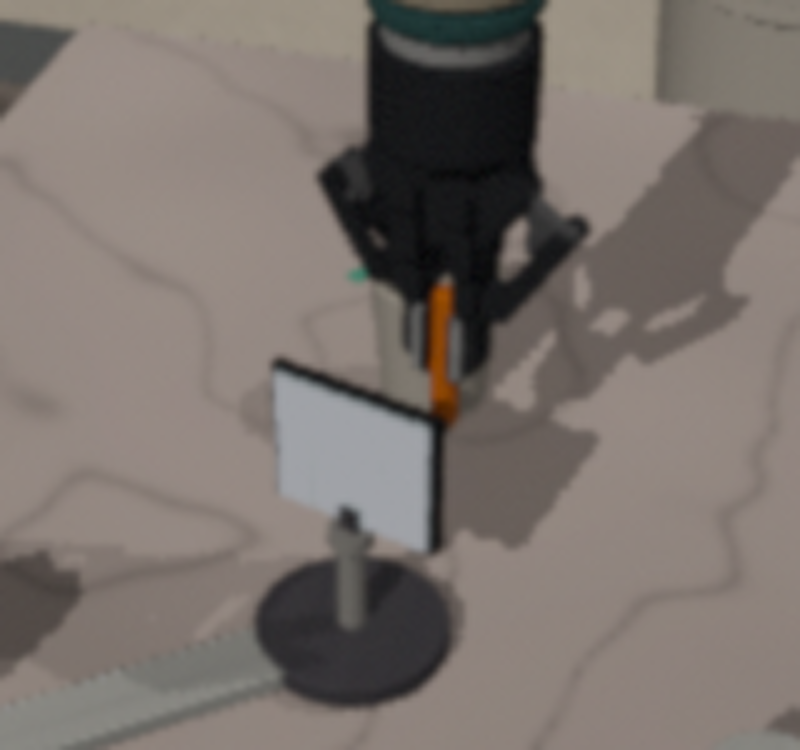

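View pics/t18.png

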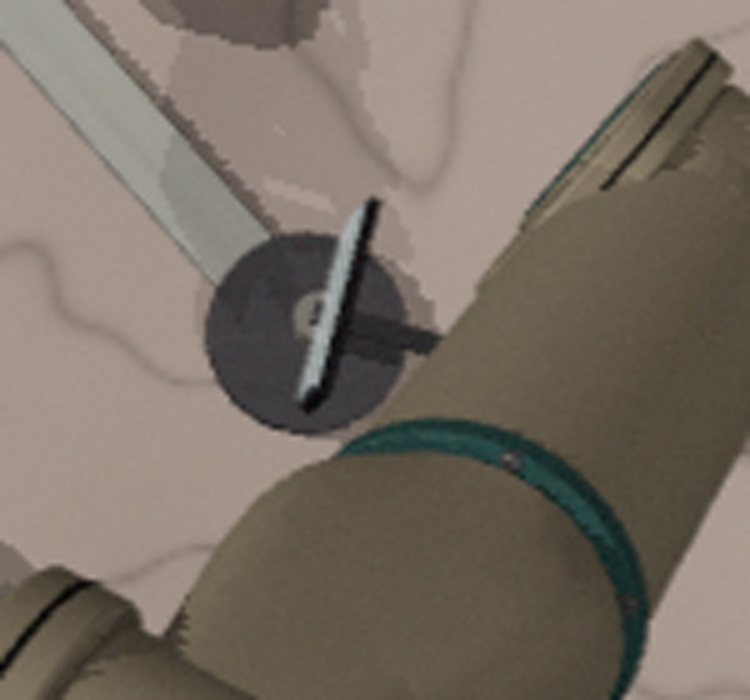

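```bash
python3 - <<'E'
from h import *
import pickle
t,sd=pickle.load(open("i2.pkl","rb"))
crop(t,"t19.png",310,180,40,60,10)
T=lambda x,y,z:bp(t,260+x/5-.4,150+y/5-.4,z)
a,b=T(377,201,149),T(313,407,149);print(a,b,np.linalg.norm(a-b),np.degrees(np.arctan2(*(a-b)[1::-1]))+90)
S=lambda x,y,z:bp(sd,220+x/5-.4,100+y/5-.4,z)
a,b=S(275,363,149),S(442,423,149);print(a,b,np.linalg.norm(a-b),np.degrees(np.arctan2(*(a-b)[1::-1]))+90)
a,b=S(278,492,75),S(432,551,75);print(a,b,np.linalg.norm(a-b),np.degrees(np.arctan2(*(a-b)[1::-1]))+90)
E
```

```text
[ 608.90691665 -210.04365901  149.        ] [ 520.74920108 -183.08812228  149.        ] 92.18667894230924 72.99820605314267
[ 606.75288214 -198.64195173  149.        ] [ 524.33698215 -178.15361949  149.        ] 84.92439183611077 76.03944754255983
[ 607.60144248 -197.50950602   75.        ] [ 527.35878445 -178.20690608   75.        ] 82.53165775224755 76.4743197699998
```

View pics/t19.png

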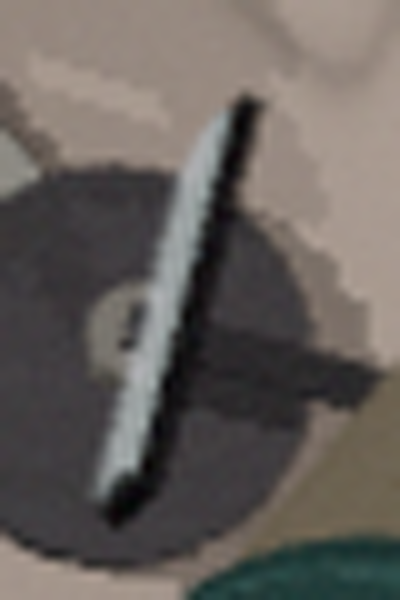

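```bash
cat > fit.py <<'E'
from h import *
import pickle
from scipy.optimize import minimize
t,sd=pickle.load(open("i2.pkl","rb"))
def run(d,box,nm,hw,zs,guess=(568.3,-191)):
    x0,y0,w,h=box;K=8
    im=np.ascontiguousarray(d["color"][y0:y0+h,x0:x0+w])
    big=cv2.resize(im,None,fx=K,fy=K,interpolation=cv2.INTER_CUBIC).astype(float)
    score=big[...,2]-big[...,0]   # bluish
    val=big[...,2]
    m=((score>4)&(val>120)).astype(np.uint8)
    n,l,st,ce=cv2.connectedComponentsWithStats(m)
    k=1+np.argmax(st[1:,4]);m=(l==k).astype(np.uint8);m=cv2.morphologyEx(m,cv2.MORPH_CLOSE,np.ones((9,9)))
    def poly(p):
        a=p[2];e=np.array([-np.sin(a),np.cos(a)]);c=np.array(p[:2])
        pts=[[*(c+s*hw*e),z] for s,z in((1,zs[0]),(-1,zs[0]),(-1,zs[1]),(1,zs[1]))]
        return np.array([(pj(d,X)+.5-[x0,y0])*K for X in pts])
    def cost(p):
        q=np.zeros_like(m);cv2.fillPoly(q,[(poly(p)*16).round().astype(np.int32)],1,shift=4)
        return 1-(q&m).sum()/((q|m).sum())
    best=None
    for a in np.radians([70,73,76,79]):
      r=minimize(cost,[*guess,a],method="Nelder-Mead",options=dict(initial_simplex=[[*guess,a],[guess[0]+5,guess[1],a],[guess[0],guess[1]+6,a],[*guess,a+.06]],xatol=1e-3,fatol=1e-5))
      if best is None or r.fun<best.fun:best=r
    print(nm,m.sum()/K/K,"fit",best.x[:2].round(1),np.degrees(best.x[2]).round(2),"1-IoU",round(best.fun,3))
    cv2.polylines(big,[poly(best.x).round().astype(np.int32)],True,(255,0,0),1)
    big[m>0,1]*=.7
    cv2.imwrite("pics/fit_%s.png"%nm,big[...,::-1])
run(sd,(265,160,60,60),"side",40,(75,145))
run(t,(310,180,45,60),"top",40,(75,145))
E
python3 fit.py
```

```text
side 709.640625 fit [ 568.7 -188.6] 74.47 1-IoU 0.031
top 93.15625 fit [ 571. -195.] 75.32 1-IoU 0.242[ WARN:0@1.137] global loadsave.cpp:1063 imwrite_ Unsupported depth image for selected encoder is fallbacked to CV_8U.
```

{"fn": "servo_tool", "kwargs": {"increments": [{"dx":0.07,"dy":-0.02,"dz":0,"ax":0,"ay":0,"az":0.008,"claw":1},{"dx":0.07,"dy":-0.02,"dz":0,"ax":0,"ay":0,"az":0.008,"claw":1},{"dx":0.07,"dy":-0.02,"dz":0,"ax":0,"ay":0,"az":0.008,"claw":1},{"dx":0.07,"dy":-0.02,"dz":0,"ax":0,"ay":0,"az":0.008,"claw":1},{"dx":0.07,"dy":-0.02,"dz":0,"ax":0,"ay":0,"az":0.008,"claw":1}]}}

```text
clock: 12.83
eef_pos: [548.6, -272.0, 108.9]
tool_rot: [-1.57, -0.0, -1.814]
force: [-0.3, 0.2, 5.9]
width: 12.5
```

```bash
python3 - <<'E'
from h import *
import pickle
s=read_state();print(s["clock"],s["eef_pos"],s["tool_rot"],s["force"],s["width"],abs(s["qd"]).max())
sd=get_image("side");t=get_image("top");pickle.dump((t,sd),open("i2.pkl","wb"))
crop(t,"t20.png",0,0,560,420,1.4)
E
python3 fit.py 2>/dev/null
```

```text
12.8333 [ 548.62184328 -272.0324555   108.89256395] [-1.57001587e+00 -2.90024891e-04 -1.81365359e+00] [-0.33276212  0.19596074  5.89401237] 12.498301868273632 0.0021010192716939668
side 712.21875 fit [ 568.7 -188.7] 74.65 1-IoU 0.031
top 98.0625 fit [ 571.2 -195. ] 75.27 1-IoU 0.249
```

View pics/t20.png

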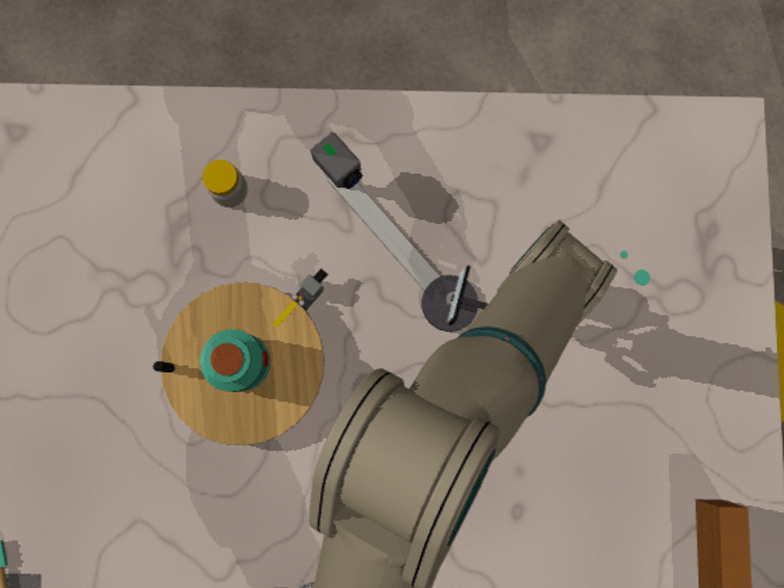

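View pics/fit_side.png

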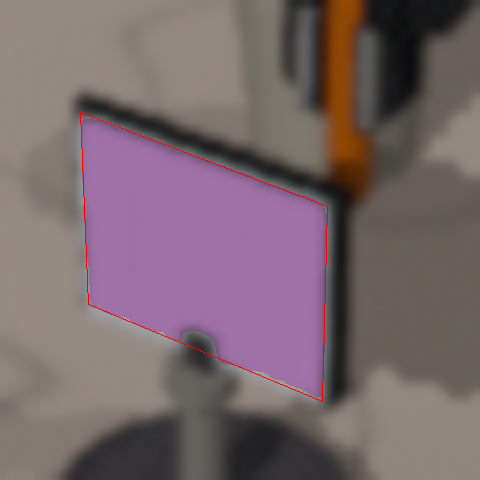

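```bash
python3 -c "
from cell import *
print(finish_job())"
```

```text
the job is handed in; nothing more can be done
None
```

I turned the wheel into its detent and let go. Then I gripped the mirror's orange post, swung the mirror to the angle I had worked out, and handed the job in still holding it, at about 12.9 s. `finish_job` reports no verdict, so I don't know whether it passed.

**Turntable:** My first push, with the peg gripped, stalled against the ball at up to about 35 N along the push (46 N in all). Loosening the grip and pushing with one finger took it through. The top view then showed the ball between the two pins and the yellow line at the block. It looked the same in the last picture before hand-in.

**Mirror angle:** I needed the mirror's normal at about 75.8°, with the sight line aimed at 109.6° and the lens at 42°. The last checks disagreed slightly:

| Check | Normal |
|---|---|
| Tool's path while swinging | 76.1° |
| Side-view fit (good) | 74.65° |
| Top-view fit (poor) | 75.3° |

The side-view value is the worst case and would put the sight line about 12 mm from the dot, against the 25 mm allowed. The lens and dot directions add some further uncertainty of their own.

**Hold:** The finger opening is 12.5 mm on the 14 mm post and the arm is still. I had no direct reading of the contact force on the mirror.

**Camera disagreement:** The two cameras differed by about 7 mm in y. I used a value in between, and it fitted when the fingers closed on the post.

**Cup, jar and can:** Nothing in the motion came near them. The jar is visibly unmoved. The arm hid the can in the last picture, and I did not measure the cup again.

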